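# Weigh a bronze bangle on the trip balance

## Task

Weigh the cast bangle that lies on the one pan of the trip balance: thread brass 100 g ring weights over the post of the other pan, down flat on the pan or on the weight below, never bearing on the pan more than gently, until the bangle's pan rises off its stop, then slide the poise by its orange fin until the beam stays level by itself. Leave spare weights lying on their wooden block, the bangle where it is on its pan, and the bowl, jar and pliers where they stand.

Things in the scene. Friction and masses are not known exactly. Their poses are not given: they have to be found in the camera images.
- balance: trip balance, blue foot 110 x 190 x 35 mm fixed to the bench; origin at the foot's underside centre, directly below the beam's pivot, which is 85 mm above the bench. Its y axis runs along the beam towards the bangle's pan; the other pan lies at -y, the poise's rail at x = -85 mm. The pan pivots are 130 mm from the beam's pivot, at its height. A red pointer 93 mm above the pivot (with the beam level) moves before a white scale; its thick mark is level.
- beam (a joint): tilt of the beam in rad: 0 level, positive when the weight pan is low, stops at -0.14 and +0.14 (starts at -0.14 with the bangle low). A free beam settles, damped, in about 1.5 s; 100 g more on a pan tilts it by about 0.25 rad, one side or the other, until it meets a stop. Level is within 0.015
- pointer_tip (a point): tip of the red pointer on the beam, 26 mm behind (+x of) the pivot axis middle; when level it stands before the thick scale mark
- weight_pan: empty steel pan, 94 mm wide, 4 mm thick, kept level by the linkage; origin at its pivot on the beam, 22 mm below its upper face; moves some 18 mm up or down from level. Bear on it with at most 12 N. A weight on the post's tip instead of over it pushes the pan down; the pan springs back up when the bore finds the tip
- seat (a point): centre of the weight pan's upper face, z up. Near it stands the rigid dark steel post, 11.5 mm diameter, 54 mm tall above the pan, its last 3 mm tapering to 9 mm; it holds three weights. Its axis stands 4.8 mm off this centre on a clamped eccentric bush, in a direction that changes each time and that no pose tells: feel for it or look
- part_pan_top (a point): centre of the upper face of the bangle's pan, 94 mm wide, also kept level
- poise (a joint): place of the steel poise on its rail in m: 0 in the middle, positive towards the weight pan, stops at -0.07 and +0.07. It stays where it is left and takes about 1 N to slide. Each 10 mm towards the weight pan acts like some 12 g more on that pan, and tilts the free beam by about +0.031 rad
- poise_grip (a point): grip point of the poise's upright orange fin, 12 mm thick along the rail (along the balance's y), 24 mm across it; the point is 11 mm below the fin's top and 22 mm above the steel block (30 mm long along the rail, 26 mm wide). Pinch from above along the rail; holding it also holds the beam, so let go to see the tilt
- bangle: cast bronze bangle, outer diameter 70 mm, bore 52 mm, 16 mm high, lying on its pan; its weight is unknown, from about 120 to 235 g; origin at its underside centre
- weight_block: dark wooden block fixed to the bench, 240 x 75 x 25 mm (x, y, z); origin at its underside centre; the weights lie in a row along its x, 75 mm apart
- weight1: brass ring weight of 100 g, one of three alike: outer diameter 36 mm, bore 14 mm, 14 mm thick, lying flat; origin at the centre of its underside, z up
- weight2: brass ring weight of 100 g, one of three alike: outer diameter 36 mm, bore 14 mm, 14 mm thick, lying flat; origin at the centre of its underside, z up
- weight3: brass ring weight of 100 g, one of three alike: outer diameter 36 mm, bore 14 mm, 14 mm thick, lying flat; origin at the centre of its underside, z up
- bowl: blue ceramic bowl, 110 mm wide, 45 mm high; origin at its underside centre; a bystander
- bead_jar: amber glass jar, 52 mm wide, 75 mm high; origin at its underside centre; a bystander
- pliers: jewellery pliers with black handles lying flat, about 125 mm long; origin near the joint, at bench height; a bystander
There are look-alikes about, which are no part of the job. Leave any grey look-alike of the weight2 alone.

How it is judged:
By the outcome, as a careful person would: the job done as asked, in the order asked, and still so for the second after the job is handed in, with the robot touching nothing.
It also fails if it takes over 72 s, if anything falls off the work surface, if the arm or the gripper's body presses on something with over 40 N, if the wrist force passes 120 N, or if a joint passes its speed limit or range.

## Robot

A 6-joint arm with a two-finger parallel gripper is mounted at the origin on the work surface. World frame = base frame: x ahead of the robot, y to its left, z up, the work surface at z = 0. Lengths are in m, angles in degrees, forces in N, time in s.
With the tool pointing down it reaches from about 0.4 to 0.825 m from the base axis. Payload 7 kg.
Tool frame: the origin (TCP) lies midway between the tips of the shut fingers; the grasp point (between the pads) lies 19 mm behind it; z points along the fingers, y is the line along which they close (so a half turn about z gives the same grasp; the last joint's range is limited). The gripper opens to 88 mm and grips with 3 to 60 N. Pads are 19 mm wide; open, the fingers measure 130 mm over their backs; the gripper's body (78 mm by 193 mm) begins 47 mm behind the grasp point.
Start: joints at [-50.529, 20.546, 0.682, 0, -70.136, -16.507], TCP at [0.263, -0.621, 0.199] pointing down, gripper open.
Joint ranges: [-176.03, 176.03], [-82.01, 121.73], [-58.28, 71.71], [-173.87, 95.51], [-174.79, -0.11], [-173.66, 173.66]. Speed limits (degrees/s): [136.94, 136.94, 172.46, 180, 180, 180].

## Interface

Orientations are given as [roll, pitch, yaw] about the fixed x, y, z axes, in that order (R = Rz(yaw) Ry(pitch) Rx(roll)).
In Python, from plant import telemetry, viewer, workorder gives the robot as it stands. The module is installed in compiled form; this text tells all that it offers.
- The arm moves only by the tool carry_out, never from a script. Its argument "rows" is a list of rows, each a list of 6 numbers: the shift along the tool's x, y, z in m, then the turn, a rotation vector about the tool's x, y, z in rad. In form: [[tx, ty, tz, ax, ay, az], ...]. A call has 1 to 8 rows; each row is the pose to reach, as a shift and turn from the pose commanded when the call began, along the tool's axes at that moment; what a row does not reach only later rows make up. A row lasts 1/8 s, in which the tool goes at most 62.5 mm and 10.7 degrees, less where a joint would pass 70% of its speed; a pose out of reach is approached as far as the arm can. A call with a gripper value outside its range is refused whole. "grip" is the gripper's target within -1 to 1 (fully open at 1, half-way at 0, shut at -1), set as the call begins (left out, the last holds). The fingers move at their own pace and stop on an object; the grip force is fixed at half the most. Time passes only in rows, so rows that repeat a pose let the fingers close. It gives the time, the measured TCP pose, the force, the opening and the grip force at its end, in the units of the state.
- telemetry.get_obs(): the state, without advancing time (a new reading comes with each control period).
- viewer.snapshot(name): name is "scene" or "top"; returns the picture (400x640x3 uint8, red, green, blue); there is no depth.
- viewer.camera_info(name): a dict with "intrinsics" (3x3 intrinsics, pixels), "extrinsics" (4x4, takes a point from camera to world coordinates). Camera axes: x right, y down, z forward; pixel columns grow to the right and rows downward; lengths in m; the calibration is good to about 2 mm. A picture is of the moment at which its call begins. camera_info takes no time and is no camera call.
- workorder.close_job(): hands the job in; it is judged then, once.
The state is a dict: "clock": time; "joint_pos": joint angles; "qvel": joint speeds; "tau": joint torques, N m; "tool_pos": TCP position; "orientation": TCP orientation; "force": force on the tool from outside, world axes, zero at the start; "moment": the same for the moment, N m; "opening": finger opening in m; "gripper_force": force on a finger pad.
Only numpy, scipy, OpenCV 4.12 (cv2) and the standard library are available. Lean on these libraries where they do the work, as an engineer would, in place of code of your own. Each camera call takes 0.05 s, during which the arm holds its last target. There are 200 camera calls.

## Working session

There is one attempt and no reset: what is moved stays moved. The work goes in short steps, Python scripts to look and compute and a tool call to move; the robot and the scene stay as the last step left them, time stands still between calls to the robot, and variables do not carry over. Pictures are saved under pics/ and viewed, at most 10 in all, crops included, and the job is handed in when it is done.

Besides the shell and the picture viewer there is one more tool, called after "Emit:" as name(argument=value, ...), one argument or row to a line, values as JSON. carry_out: Moves the arm, as the interface text tells. Its arguments: {"type":"object","properties":{"rows":{"type":"array"},"grip":{"type":"number"}},"required":["rows"]}

```bash
mkdir -p pics; cat > h.py <<'E'
import numpy as np, cv2
from plant import telemetry, viewer, workorder
def snap(n,name=None):
    im=viewer.snapshot(n)
    if name: cv2.imwrite('pics/'+name+'.png',im[:,:,::-1])
    return im
def ray(n,u,v):
    c=viewer.camera_info(n);K=np.array(c['intrinsics']);T=np.array(c['extrinsics'])
    d=T[:3,:3]@np.linalg.solve(K,[u,v,1.]);return T[:3,3],d
def onz(n,u,v,z):
    o,d=ray(n,u,v);return o+d*(z-o[2])/d[2]
def pix(n,p):
    c=viewer.camera_info(n);K=np.array(c['intrinsics']);T=np.array(c['extrinsics'])
    q=K@(T[:3,:3].T@(np.array(p)-T[:3,3]));return q[:2]/q[2]
E
python3 - <<'E'
from h import *
a=snap('scene','s0');b=snap('top','t0')
for n in('scene','top'):
    c=viewer.camera_info(n);print(np.round(c['intrinsics'],1).tolist(),np.round(c['extrinsics'],3).tolist())
print(telemetry.get_obs())
E
```

```text
[[377.6, 0.0, 319.9], [0.0, 377.6, 197.7], [0.0, 0.0, 1.0]] [[0.084, 0.715, -0.694, 1.143], [0.996, -0.074, 0.045, -0.043], [-0.019, -0.695, -0.718, 0.783], [0.0, 0.0, 0.0, 1.0]]
[[485.7, 0.0, 316.8], [0.0, 485.7, 210.2], [0.0, 0.0, 1.0]] [[-0.014, -0.989, 0.15, 0.349], [-1.0, 0.013, -0.004, 0.023], [0.002, -0.15, -0.989, 1.224], [0.0, 0.0, 0.0, 1.0]]
{'clock': 0.1, 'joint_pos': array([-5.05281447e+01,  2.05870858e+01,  6.39553617e-01, -1.72815846e-02,
       -7.01354005e+01, -1.65088712e+01]), 'qvel': array([ 0.02851217, -0.14721893,  0.1566311 ,  0.15560009,  0.04076967,
       -0.04464347]), 'tau': array([-2.66869734e-03, -5.84161627e+01,  2.93753636e+01,  7.01552063e+00,
        1.02051330e-02, -6.10139523e-05]), 'tool_pos': array([ 0.26315106, -0.62108149,  0.19812463]), 'orientation': array([ 1.79915869e+02, -7.99159529e-03, -1.57042894e+02]), 'force': array([-0.32402481,  0.11242648, -0.76385312]), 'moment': array([ 0.05574349, -0.07640379, -0.03671281]), 'gripper_force': 0.0, 'opening': 0.08756655810474154}
```

View pics/s0.png

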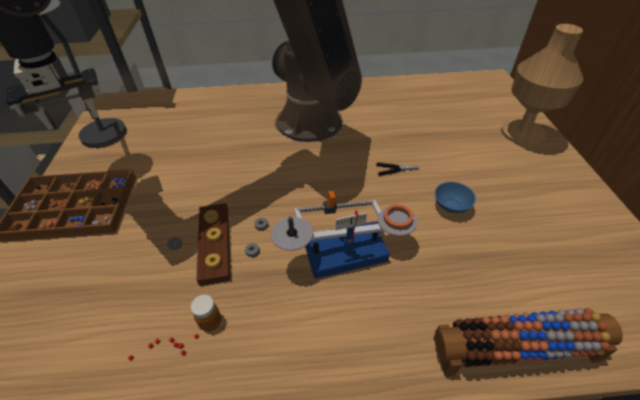

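View pics/t0.png

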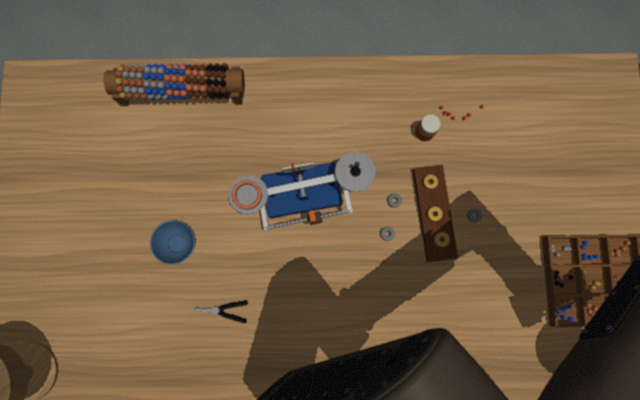

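The scene view shows the balance at about (345,235) with the post at (291,227), the weights at (212,215), (213,233) and (212,260), and the jar at (205,312). In the top view the weight pan is at (355,171), the bangle at (247,195), the fin at (312,216), and the weights at (431,182), (435,214) and (442,240).

```bash
cat > m.py <<'E'
from h import *
a=cv2.imread('pics/s0.png');b=cv2.imread('pics/t0.png')
def blobs(im,lo,hi,box,mn=8):
    x0,y0,x1,y1=box;h=cv2.cvtColor(im,cv2.COLOR_BGR2HSV)[y0:y1,x0:x1]
    m=cv2.inRange(h,lo,hi);n,l,s,c=cv2.connectedComponentsWithStats(m)
    return [(round(c[i][0]+x0,1),round(c[i][1]+y0,1),s[i].tolist()) for i in range(1,n) if s[i][4]>=mn]
for n,im,bx in(('top',b,(405,160,465,270)),('scene',a,(190,200,235,285))):
    print(n)
    for r in blobs(im,(18,110,90),(35,255,255),bx):
        print(r,np.round(onz(n,r[2][0]+r[2][2]/2-.5,r[2][1]+r[2][3]/2-.5,.039),4))
for n,im,bx in(('top',b,(290,195,335,235)),('scene',a,(315,180,350,220))):
    for r in blobs(im,(3,180,120),(20,255,255),bx): print('fin',n,r,np.round(onz(n,r[0],r[1],.13),4))
for n,im,bx in(('top',b,(220,140,390,240)),('scene',a,(260,170,430,290))):
    for r in blobs(im,(100,150,50),(125,255,255),bx,100): print('blue',n,r)
for n,im,(u,v),z in(('top',b,(355,171),.125),('scene',a,(291,233),.125)): print('pan',np.round(onz(n,u,v,z),4))
cr=lambda im,x0,y0,x1,y1,k:cv2.resize(im[y0:y1,x0:x1],None,fx=k,fy=k,interpolation=cv2.INTER_CUBIC)
p=np.vstack([cr(b,225,145,465,265,3.3),cr(a,190,180,430,280,3.3)])[:600];cv2.imwrite('pics/c0.png',cv2.resize(p,None,fx=.8,fy=.8))
E
python3 m.py
```

```text
top
(np.float64(430.4), np.float64(181.1), [19, 14, 14, 15, 148]) [1.0403 0.7741 0.039 ]
(np.float64(434.8), np.float64(213.2), [23, 46, 15, 15, 158]) [0.951  0.7557 0.039 ]
scene
(np.float64(213.2), np.float64(233.4), [17, 28, 14, 12, 123]) [-0.844  -1.3502  0.039 ]
(np.float64(212.3), np.float64(259.7), [15, 54, 16, 13, 141]) [-0.546  -1.2214  0.039 ]
fin top (np.float64(312.1), np.float64(215.6), [19, 16, 7, 10, 56]) [0.5029 0.0294 0.13  ]
fin scene (np.float64(331.5), np.float64(194.0), [14, 11, 6, 7, 38]) [0.5029 0.0272 0.13  ]
blue top (np.float64(316.8), np.float64(170.9), [82, 24, 32, 15, 270])
blue top (np.float64(278.5), np.float64(178.6), [42, 32, 35, 15, 329])
blue top (np.float64(303.6), np.float64(200.1), [47, 42, 75, 35, 1501])
blue scene (np.float64(348.8), np.float64(251.8), [47, 63, 82, 40, 1776])
pan [ 0.6066 -0.0712  0.125 ]
pan [ 0.6101 -0.0749  0.125 ]
```

View pics/c0.png

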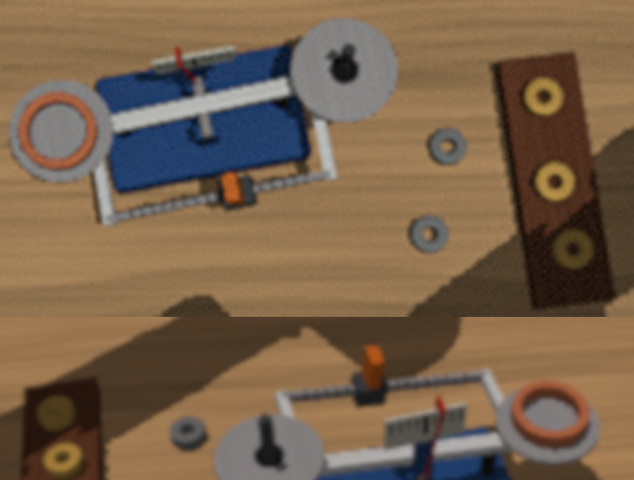

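The zoomed crop shows the weight pan at crop (344,70) with a dark post or bush at its centre, the fin at (232,189) in the top half, and brass weights at (543,97), (554,182) and (573,250). I still need the post tip at a larger scale.

```bash
cat > m2.py <<'E'
from h import *
a=cv2.imread('pics/s0.png');b=cv2.imread('pics/t0.png')
def pan(im,box,z,n,lo=95,hi=215,S=45):
    x0,y0,x1,y1=box;h=cv2.cvtColor(im,cv2.COLOR_BGR2HSV)[y0:y1,x0:x1]
    m=cv2.inRange(h,(0,0,lo),(180,S,255));m=cv2.morphologyEx(m,cv2.MORPH_OPEN,np.ones((7,7)))
    c=max(cv2.findContours(m,cv2.RETR_EXTERNAL,cv2.CHAIN_APPROX_NONE)[0],key=cv2.contourArea)
    e=cv2.fitEllipse(cv2.convexHull(c));print(n,'pan',e,np.round(onz(n,e[0][0]+x0,e[0][1]+y0,z),4))
pan(b,(330,145,385,197),.125,'top');pan(a,(262,205,318,255),.125,'scene')
pan(b,(222,170,270,220),.089,'top');pan(a,(375,195,425,240),.089,'scene')
for n,P in(('top',[(430.4,181.1),(434.8,213.2),(442.0,239.7)]),('scene',[(211.3,215.8),(213.2,233.4),(212.3,259.7)])):
    for p in P: print(n,np.round(onz(n,*p,.039),4))
k=12
p=np.hstack([cv2.resize(im[y:y+45,x:x+33],None,fx=k,fy=k,interpolation=cv2.INTER_CUBIC) for im,x,y in((b,339,148),(a,275,207))])
cv2.imwrite('pics/c1.png',np.clip(p*1.5,0,255).astype(np.uint8))
E
python3 m2.py
```

```text
top pan ((24.62385368347168, 26.41605567932129), (39.168277740478516, 40.11027908325195), 75.1797866821289) [ 0.6056 -0.0704  0.125 ]
scene pan ((29.69969940185547, 28.148357391357422), (32.46143341064453, 41.03059005737305), 81.41902923583984) [ 0.6106 -0.0733  0.125 ]
top pan ((24.37282371520996, 24.125341415405273), (19.341936111450195, 21.051128387451172), 57.77751159667969) [0.5622 0.1851 0.089 ]
scene pan ((23.793256759643555, 21.35239028930664), (11.143874168395996, 16.800386428833008), 99.00181579589844) [0.5553 0.1859 0.089 ]
top [ 0.5985 -0.2659  0.039 ]
top [ 0.5175 -0.2728  0.039 ]
top [ 0.4518 -0.2872  0.039 ]
scene [ 0.4613 -0.287   0.039 ]
scene [ 0.522  -0.2753  0.039 ]
scene [ 0.6029 -0.2685  0.039 ]
```

View pics/c1.png

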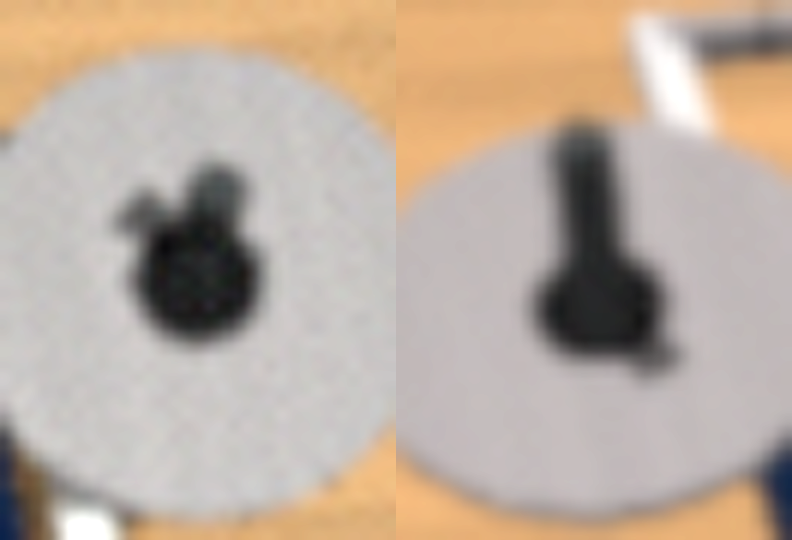

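Post tip reads top (356.5,163.1) and scene (290.1,218.0). A clamp screw shows to one side of the bush.

```bash
cat >> h.py <<'E'
from scipy.spatial.transform import Rotation as Ro
def go(p,yaw,roll=180.):
    o=telemetry.get_obs();R=Ro.from_euler('xyz',o['orientation'],degrees=True)
    T=Ro.from_euler('xyz',[roll,0,yaw],degrees=True)
    print('shift',np.round(R.inv().apply(np.array(p)-o['tool_pos']),4),'turn',np.round((R.inv()*T).as_rotvec(),4))
def tri(us,ut):
    A=[];B=[]
    for n,u in(('scene',us),('top',ut)):
        o,d=ray(n,*u);d=d/np.linalg.norm(d);P=np.eye(3)-np.outer(d,d);A.append(P);B.append(P@o)
    return np.linalg.lstsq(np.vstack(A),np.hstack(B),rcond=None)[0]
E
python3 - <<'E'
from h import *
print('post tri',tri((290.1,218.0),(356.5,163.1)),onz('scene',290.1,218,.179),onz('top',356.5,163.1,.179))
print('fin tri',tri((331.5,194),(312.1,215.6)))
go((.6,-.267,.10),-81)
E
```

```text
post tri [ 0.61207473 -0.07170899  0.17778104] [ 0.61301571 -0.07287395  0.179     ] [ 0.61178713 -0.07037009  0.179     ]
fin tri [0.50278615 0.02832458 0.12980082]
shift [-0.4483  0.1945  0.0983] turn [ 1.3000e-03  9.0000e-04 -1.3272e+00]
```

Emit:
carry_out(
  rows=[
    [-0.056, 0.024, 0.012, 0, 0, -0.166],
    [-0.112, 0.049, 0.025, 0, 0, -0.332],
    [-0.168, 0.073, 0.037, 0, 0, -0.498],
    [-0.224, 0.097, 0.049, 0, 0, -0.664],
    [-0.28, 0.122, 0.061, 0, 0, -0.83],
    [-0.336, 0.146, 0.074, 0, 0, -0.995],
    [-0.392, 0.17, 0.086, 0, 0, -1.161],
    [-0.448, 0.195, 0.098, 0, 0, -1.327],
  ],
  grip=0.25,
)

```text
clock: 1.1
tool_pos: [0.6007, -0.2655, 0.1003]
orientation: [180.0, 0.0, -80.7]
force: [0.3, -0.7, -0.0]
opening: 0.0545
gripper_force: 0.0
```

```bash
python3 - <<'E'
from h import *
a=snap('scene','s1');b=snap('top','t1');o=telemetry.get_obs();print(o['tool_pos'],o['orientation'],o['opening'],o['clock'])
go((.6,-.267,.10),-81)
k=5
p=np.hstack([cv2.resize(im[y:y+90,x:x+80],None,fx=k,fy=k,interpolation=cv2.INTER_CUBIC) for im,x,y in((b[:,:,::-1],395,150),(a[:,:,::-1],180,195))])
cv2.imwrite('pics/c2.png',p)
print(pix('scene',o['tool_pos']),pix('top',o['tool_pos']))
E
```

```text
[ 0.60240718 -0.26275714  0.09865918] [ 1.79898116e+02  5.97434265e-02 -8.04836860e+01] 0.05486045942482631 1.2
shift [ 0.0038  0.0031 -0.0013] turn [0.0018 0.001  0.009 ]
[208.98269881 244.12422798] [434.85595059 174.23212762]
```

View pics/c2.png

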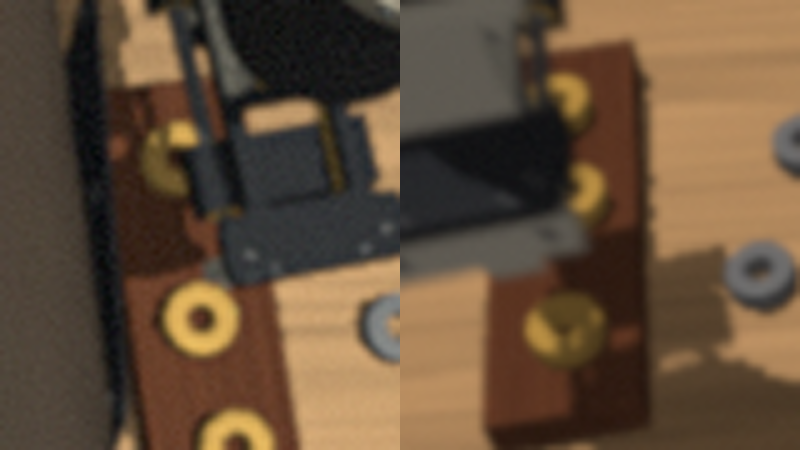

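The picture shows the gripper poised over the first weight: top (430,181), scene (213,261). Now down to it.

Emit:
carry_out(
  rows=[
    [0.002, 0.002, 0.035, 0, 0, 0],
    [0.003, 0.002, 0.06, 0, 0, 0],
    [0.003, 0.002, 0.07, 0, 0, 0],
    [0.003, 0.002, 0.07, 0, 0, 0],
  ],
)

```text
clock: 1.7
tool_pos: [0.5978, -0.2706, 0.0305]
orientation: [179.9, 0.0, -81.0]
force: [0.9, -0.5, 0.9]
opening: 0.0548
gripper_force: 0.0
```

Emit:
carry_out(
  rows=[
    [0, 0, 0.001, 0, 0, 0],
    [0, 0, 0.001, 0, 0, 0],
    [0, 0, 0.001, 0, 0, 0],
  ],
  grip=-0.4,
)

```text
clock: 2.08
tool_pos: [0.5986, -0.2705, 0.0307]
orientation: [-179.9, -0.0, -81.0]
force: [0.3, 0.3, 1.0]
opening: 0.0307
gripper_force: 0.0
```

```bash
python3 - <<'E'
from h import *
a=snap('scene','s2');b=snap('top','t2');o=telemetry.get_obs();print(o['tool_pos'],o['opening'],o['gripper_force'],o['clock'])
k=5
p=np.hstack([cv2.resize(im[y:y+90,x:x+80],None,fx=k,fy=k,interpolation=cv2.INTER_CUBIC) for im,x,y in((b[:,:,::-1],395,150),(a[:,:,::-1],180,205))])
cv2.imwrite('pics/c3.png',np.clip(p*1.6,0,255).astype(np.uint8))
print(pix('scene',o['tool_pos']),pix('top',o['tool_pos']))
E
```

```text
[ 0.59842332 -0.2704708   0.03039015] 0.027442606477613044 0.0 2.175
[212.47126803 260.28704806] [431.40521831 181.81243214]
```

View pics/c3.png

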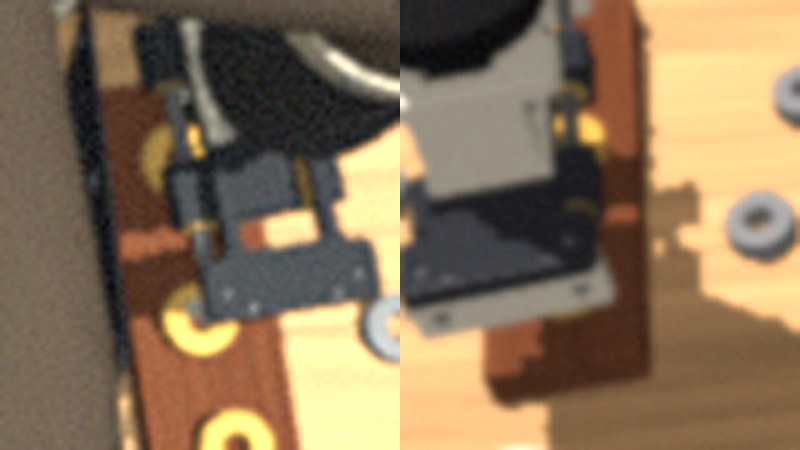

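The picture shows the fingers shut above weight A, which still lies at top (428,181). The tips evidently stand higher while open, so I reopen and go lower.

Emit:
carry_out(
  rows=[
    [0, 0, 0, 0, 0, 0],
    [0, 0, 0, 0, 0, 0],
    [0, 0, 0, 0, 0, 0],
    [0, 0, 0.006, 0, 0, 0],
    [0, 0, 0.01, 0, 0, 0],
    [0, 0, 0.01, 0, 0, 0],
  ],
  grip=0.25,
)

```text
clock: 2.92
tool_pos: [0.5978, -0.2703, 0.0192]
orientation: [179.9, 0.0, -81.0]
force: [-0.4, 1.0, 0.1]
opening: 0.0548
gripper_force: 0.0
```

Emit:
carry_out(
  rows=[
    [0, 0, 0, 0, 0, 0],
    [0, 0, 0, 0, 0, 0],
    [0, 0, 0, 0, 0, 0],
  ],
  grip=-0.4,
)

```text
clock: 3.3
tool_pos: [0.5983, -0.2705, 0.0201]
orientation: [-180.0, -0.0, -81.0]
force: [-0.5, -0.5, -0.4]
opening: 0.0306
gripper_force: 0.0
```

Emit:
carry_out(
  rows=[
    [0, 0, 0.002, 0, 0, 0],
    [0, 0, 0.002, 0, 0, 0],
  ],
)

```text
clock: 3.55
tool_pos: [0.5981, -0.2704, 0.0177]
orientation: [180.0, 0.0, -81.0]
force: [0.5, 0.5, 0.2]
opening: 0.0266
gripper_force: 0.0
```

Emit:
carry_out(
  rows=[
    [0, 0, 0.002, 0, 0, 0],
    [0, 0, 0.002, 0, 0, 0],
  ],
)

```text
clock: 3.8
tool_pos: [0.5981, -0.2704, 0.0157]
orientation: [180.0, 0.0, -81.0]
force: [0.2, 0.3, 0.5]
opening: 0.0263
gripper_force: 0.0
```

```bash
python3 - <<'E'
from h import *
a=snap('scene','s3');b=snap('top','t3');o=telemetry.get_obs();print(o['tool_pos'],o['opening'],o['force'],o['clock'])
k=6
p=np.hstack([cv2.resize(im[y:y+90,x:x+65],None,fx=k,fy=k,interpolation=cv2.INTER_CUBIC) for im,x,y in((b[:,:,::-1],405,145),(a[:,:,::-1],180,205))])
cv2.imwrite('pics/c4.png',np.clip(p*2.2,0,255).astype(np.uint8))
E
```

```text
[ 0.59820402 -0.27042873  0.01590133] 0.025957447877051863 [0.46435284 0.05234532 0.23626084] 3.9
```

View pics/c4.png

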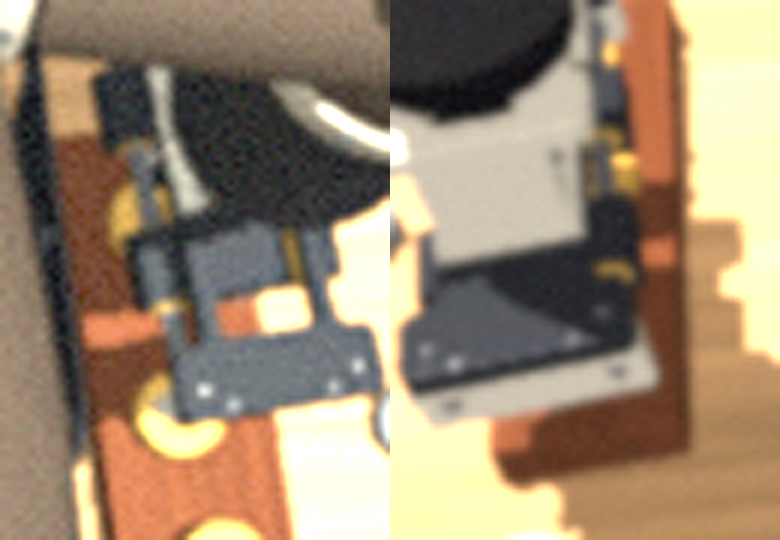

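The picture shows the fingers straddling A's spot at top (430,182), still clear of contact. I keep feeling downward.

Emit:
carry_out(
  rows=[
    [0, 0, 0.002, 0, 0, 0],
    [0, 0, 0.002, 0, 0, 0],
  ],
)

```text
clock: 4.15
tool_pos: [0.5981, -0.2704, 0.0138]
orientation: [180.0, 0.0, -81.0]
force: [-0.0, -0.2, -0.4]
opening: 0.0263
gripper_force: 0.0
```

Emit:
carry_out(
  rows=[
    [0, 0, 0.002, 0, 0, 0],
    [0, 0, 0.002, 0, 0, 0],
  ],
)

```text
clock: 4.4
tool_pos: [0.5983, -0.2704, 0.0119]
orientation: [180.0, 0.0, -81.0]
force: [-0.8, -0.5, 0.3]
opening: 0.0263
gripper_force: 0.0
```

Emit:
carry_out(
  rows=[
    [0, 0, 0.002, 0, 0, 0],
    [0, 0, 0.002, 0, 0, 0],
  ],
)

```text
clock: 4.65
tool_pos: [0.5984, -0.2705, 0.0117]
orientation: [-180.0, -0.0, -81.0]
force: [-4.2, 2.9, 12.3]
opening: 0.0263
gripper_force: 6.2
```

Emit:
carry_out(
  rows=[
    [0, 0, -0.003, 0, 0, 0],
    [0, 0, -0.003, 0, 0, 0],
    [0, 0, -0.003, 0, 0, 0],
    [0, 0, -0.003, 0, 0, 0],
  ],
  grip=0.25,
)

```text
clock: 5.15
tool_pos: [0.5981, -0.2704, 0.0126]
orientation: [180.0, 0.0, -81.0]
force: [-0.2, 0.8, 0.2]
opening: 0.0542
gripper_force: 0.0
```

Emit:
carry_out(
  rows=[
    [0, 0, 0.003, 0, 0, 0],
    [0, 0, 0.005, 0, 0, 0],
    [0, 0, 0.005, 0, 0, 0],
  ],
)

```text
clock: 5.52
tool_pos: [0.598, -0.2704, 0.0076]
orientation: [180.0, 0.0, -81.0]
force: [0.7, -0.3, 0.2]
opening: 0.0544
gripper_force: 0.0
```

Emit:
carry_out(
  rows=[
    [0, 0, 0.002, 0, 0, 0],
    [0, 0, 0.002, 0, 0, 0],
  ],
)

```text
clock: 5.78
tool_pos: [0.5982, -0.2704, 0.0058]
orientation: [180.0, 0.0, -81.0]
force: [0.2, 0.4, -0.2]
opening: 0.0546
gripper_force: 0.0
```

Emit:
carry_out(
  rows=[
    [0, 0, 0, 0, 0, 0],
    [0, 0, 0, 0, 0, 0],
    [0, 0, 0, 0, 0, 0],
  ],
  grip=-0.4,
)

```text
clock: 6.15
tool_pos: [0.5984, -0.2704, 0.0061]
orientation: [-180.0, -0.0, -81.0]
force: [-0.0, 0.1, -0.0]
opening: 0.0343
gripper_force: 30.0
```

Emit:
carry_out(
  rows=[
    [0, 0, 0, 0, 0, 0],
    [0, 0, 0, 0, 0, 0],
    [0, 0, 0.003, 0, 0, 0],
    [0, 0, 0.004, 0, 0, 0],
    [0, 0, 0.004, 0, 0, 0],
  ],
  grip=0.1,
)

```text
clock: 6.78
tool_pos: [0.5981, -0.2705, 0.0017]
orientation: [180.0, 0.0, -81.0]
force: [-0.6, -0.4, 0.6]
opening: 0.0484
gripper_force: 0.0
```

Emit:
carry_out(
  rows=[
    [0, 0, 0.002, 0, 0, 0],
    [0, 0, 0.002, 0, 0, 0],
  ],
)

```text
clock: 7.02
tool_pos: [0.5981, -0.2704, -0.0002]
orientation: [180.0, 0.0, -81.0]
force: [0.9, 0.8, -0.9]
opening: 0.0484
gripper_force: 0.0
```

Emit:
carry_out(
  rows=[
    [0, 0, 0.002, 0, 0, 0],
    [0, 0, 0.002, 0, 0, 0],
  ],
)

```text
clock: 7.28
tool_pos: [0.5982, -0.2704, -0.0021]
orientation: [180.0, 0.0, -81.0]
force: [0.8, 1.0, 0.4]
opening: 0.0481
gripper_force: 0.0
```

Emit:
carry_out(
  rows=[
    [0, 0, 0, 0, 0, 0],
    [0, 0, 0, 0, 0, 0],
    [0, 0, 0, 0, 0, 0],
  ],
  grip=-0.4,
)

```text
clock: 7.65
tool_pos: [0.5982, -0.2704, -0.002]
orientation: [-180.0, 0.0, -81.0]
force: [0.3, -0.4, -0.7]
opening: 0.0354
gripper_force: 30.0
```

Emit:
carry_out(
  rows=[
    [0, 0, -0.04, 0, 0, 0],
    [0, 0, -0.09, 0, 0, 0],
    [0, 0, -0.15, 0, 0, 0],
    [0, 0, -0.21, 0, 0, 0],
    [0, 0, -0.23, 0, 0, 0],
    [0, 0, -0.23, 0, 0, 0],
  ],
)

```text
clock: 8.4
tool_pos: [0.599, -0.2705, 0.2299]
orientation: [-179.8, -0.1, -81.0]
force: [-0.2, 0.3, -1.7]
opening: 0.0351
gripper_force: 30.0
```

```bash
python3 - <<'E'
from h import *
go((.6124,-.0716,.18+.055),-81);o=telemetry.get_obs();print(o['tool_pos'],o['opening'])
E
```

```text
shift [-0.1944 -0.0444 -0.0051] turn [-0.0035 -0.0011 -0.0001]
[ 0.59895404 -0.2705487   0.2299417 ] 0.03514269746143867
```

Emit:
carry_out(
  rows=[
    [-0.05, -0.011, 0.0, 0, 0, 0],
    [-0.1, -0.023, 0.01, 0, 0, 0],
    [-0.15, -0.034, 0.02, 0, 0, 0],
    [-0.185, -0.042, 0.03, 0, 0, 0],
    [-0.194, -0.044, 0.035, 0, 0, 0],
    [-0.194, -0.044, 0.035, 0, 0, 0],
    [-0.194, -0.044, 0.035, 0, 0, 0],
  ],
)

```text
clock: 9.28
tool_pos: [0.6112, -0.0729, 0.1927]
orientation: [180.0, -0.0, -81.1]
force: [-0.3, -0.4, -0.2]
opening: 0.0353
gripper_force: 30.0
```

```bash
python3 - <<'E'
from h import *
a=snap('scene','s4');b=snap('top','t4');o=telemetry.get_obs();print(o['tool_pos'],o['opening'],o['force'],o['clock'])
k=6
p=np.hstack([cv2.resize(im[y:y+90,x:x+65],None,fx=k,fy=k,interpolation=cv2.INTER_CUBIC) for im,x,y in((b[:,:,::-1],325,125),(a[:,:,::-1],260,170))])
cv2.imwrite('pics/c5.png',np.clip(p*2.2,0,255).astype(np.uint8))
P=o['tool_pos']
print(pix('scene',P+[0,0,.027]),pix('top',P+[0,0,.041]))
E
```

```text
[ 0.61137226 -0.07300529  0.19304257] 0.03521018054575535 [-0.23178803  1.44535922 -1.04696792] 9.375
[288.49189729 204.21321496] [359.94327379 156.82717793]
```

View pics/c5.png

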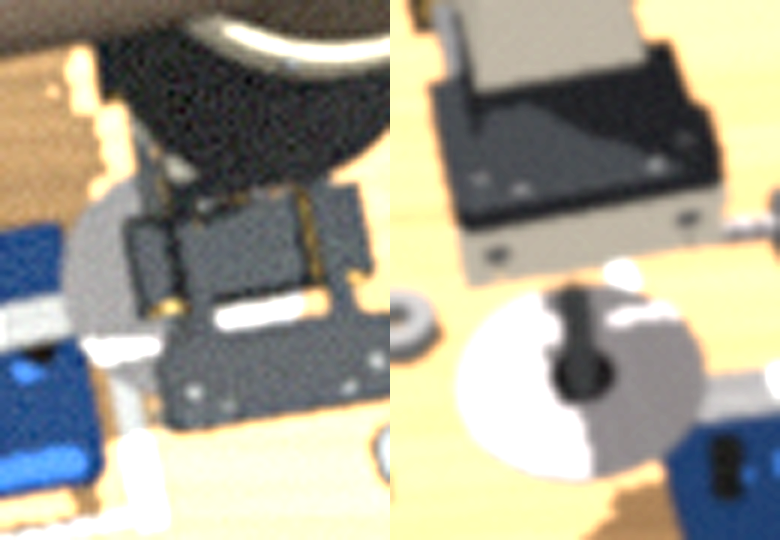

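The picture shows the post at scene (288,219) below the gripper body, whose lower front edge runs from (273,217) to (315,210). The held weight is hidden, so I check the body's true height from that edge.

```bash
python3 - <<'E'
from h import *
for q in((273.3,217),(313,210),(293,213.5)):
    o,d=ray('scene',*q); t=(.7065-o[0])/d[0]; print(o+d*t, onz('scene',*q,.259))
# far ends in top: lower edge of plate
for q in((353,196),(385,192)): print('top',onz('top',*q,.27))
go((.611,-.073,.193),9);go((.611,-.073,.193),-171)
print(telemetry.get_obs()['joint_pos'])
E
```

```text
[ 0.7065     -0.09622474  0.29136446] [ 0.67772024 -0.09973933  0.259     ]
[ 0.7065     -0.02696268  0.3016326 ] [ 0.6677801  -0.02555226  0.259     ]
[ 0.7065     -0.0617375   0.29654454] [ 0.67275812 -0.06319434  0.259     ]
top [ 0.52162161 -0.05345721  0.27      ]
top [ 0.52888772 -0.11764192  0.27      ]
shift [-0.0001  0.0004  0.    ] turn [-0.0000e+00 -2.0000e-04 -1.5722e+00]
shift [-0.0001  0.0004  0.    ] turn [-2.0000e-04  0.0000e+00  1.5694e+00]
[ 1.13442098e+01  1.52306090e+01 -7.69702059e+00  5.76573205e-03
 -6.70663704e+01 -2.42800743e+00]
```

```bash
python3 - <<'E'
from h import *
go((.6107,-.0748,.158),-81)
E
```

```text
shift [0.0017 0.0009 0.035 ] turn [-0.0001 -0.0001 -0.0014]
```

Emit:
carry_out(
  rows=[
    [0.0017, 0.0009, 0.02, 0, 0, 0],
    [0.0017, 0.0009, 0.035, 0, 0, 0],
    [0.0017, 0.0009, 0.035, 0, 0, 0],
    [0.0017, 0.0009, 0.035, 0, 0, 0],
  ],
)

```text
clock: 9.88
tool_pos: [0.6111, -0.074, 0.1585]
orientation: [-180.0, -0.0, -81.0]
force: [-0.2, -1.0, -0.0]
opening: 0.0354
gripper_force: 30.0
```

Emit:
carry_out(
  rows=[
    [0, 0, 0.005, 0, 0, 0],
    [0, 0, 0.01, 0, 0, 0],
    [0, 0, 0.015, 0, 0, 0],
    [0, 0, 0.02, 0, 0, 0],
    [0, 0, 0.02, 0, 0, 0],
  ],
)

```text
clock: 10.5
tool_pos: [0.6111, -0.0737, 0.1377]
orientation: [-180.0, -0.0, -81.0]
force: [0.8, 0.5, -2.3]
opening: 0.0354
gripper_force: 30.0
```

```bash
cat >> h.py <<'E'
def ped(im,z=None):
    # near rim of weight pan in scene: fit by lowest grey pixel per column
    g=cv2.cvtColor(im,cv2.COLOR_RGB2HSV)[:,:,1]
    return [int(max(np.where(g[215:275,u]<50)[0],default=-1)+215) for u in range(276,306,4)]
E
python3 - <<'E'
from h import *
print(ped(cv2.imread('pics/s0.png')[:,:,::-1]))
a=snap('scene','s5');print(ped(a));o=telemetry.get_obs();print(o['tool_pos'],o['force'],o['opening'])
E
```

```text
[244, 247, 248, 249, 249, 248, 247, 246]
[244, 247, 248, 249, 249, 249, 247, 246]
[ 0.61099172 -0.07366687  0.13775062] [ 3.14501722 -0.52812856 -3.02501544] 0.035275526067547545
```

Emit:
carry_out(
  rows=[
    [0, 0, 0.006, 0, 0, 0],
    [0, 0, 0.012, 0, 0, 0],
    [0, 0, 0.018, 0, 0, 0],
    [0, 0, 0.018, 0, 0, 0],
  ],
)

```text
clock: 11.05
tool_pos: [0.6112, -0.0744, 0.1196]
orientation: [-180.0, -0.1, -81.0]
force: [4.6, -4.6, 0.9]
opening: 0.0356
gripper_force: 30.0
```

```bash
python3 - <<'E'
from h import *
a=snap('scene','s6');print(ped(a));o=telemetry.get_obs();print(o['tool_pos'],o['force'],o['moment'],o['opening'])
E
```

```text
[248, 251, 252, 253, 252, 252, 251, 249]
[ 0.61125143 -0.07437464  0.11977802] [ 4.31225172 -3.95629452  0.09426007] [-1.38993841 -1.33033477  0.01994901] 0.03494144798152413
```

Emit:
carry_out(
  rows=[
    [0.0012, -0.0008, 0, 0, 0, 0],
    [0.0012, -0.0008, 0, 0, 0, 0],
    [0.0012, -0.0008, 0, 0, 0, 0],
  ],
)

```text
clock: 11.48
tool_pos: [0.6112, -0.0746, 0.1196]
orientation: [179.9, 0.0, -81.0]
force: [0.2, 0.5, -0.0]
opening: 0.0352
gripper_force: 30.0
```

```bash
python3 - <<'E'
from h import *
a=snap('scene','s7');print(ped(a));o=telemetry.get_obs();print(o['tool_pos'],o['force'],o['moment'],o['opening'])
E
```

```text
[245, 247, 249, 249, 249, 249, 248, 247]
[ 0.6112054  -0.0746007   0.11960257] [ 0.81114044  0.59100669 -1.12958043] [ 0.14096304 -0.2225111   0.00800745] 0.03547957619578531
```

Emit:
carry_out(
  rows=[
    [0, 0, 0.005, 0, 0, 0],
    [0, 0, 0.01, 0, 0, 0],
    [0, 0, 0.015, 0, 0, 0],
    [0, 0, 0.018, 0, 0, 0],
    [0, 0, 0.018, 0, 0, 0],
  ],
)

```text
clock: 12.15
tool_pos: [0.6115, -0.0748, 0.1015]
orientation: [180.0, 0.0, -81.0]
force: [-0.2, 0.1, -0.4]
opening: 0.035
gripper_force: 30.0
```

```bash
python3 - <<'E'
from h import *
a=snap('scene','s8');print(ped(a));o=telemetry.get_obs();print(o['tool_pos'],o['force'],o['moment'],o['opening'])
E
```

```text
[244, 247, 248, 248, 249, 249, 247, 246]
[ 0.61154453 -0.07487685  0.10178347] [-0.85674153  0.68579335 -0.8374182 ] [0.02379868 0.13575165 0.00434816] 0.035269477961301546
```

Emit:
carry_out(
  rows=[
    [0, 0, 0.002, 0, 0, 0],
    [0, 0, 0.004, 0, 0, 0],
    [0, 0, 0.004, 0, 0, 0],
  ],
)

```text
clock: 12.58
tool_pos: [0.6117, -0.0748, 0.0979]
orientation: [180.0, -0.0, -81.0]
force: [-0.1, 0.3, 0.2]
opening: 0.035
gripper_force: 30.0
```

Emit:
carry_out(
  rows=[
    [0, 0, 0, 0, 0, 0],
    [0, 0, 0, 0, 0, 0],
    [0, 0, 0, 0, 0, 0],
  ],
  grip=0.15,
)

```text
clock: 12.95
tool_pos: [0.6118, -0.0748, 0.0981]
orientation: [-180.0, -0.0, -81.0]
force: [-0.7, -0.9, -0.2]
opening: 0.0501
gripper_force: 0.0
```

Emit:
carry_out(
  rows=[
    [0, 0, -0.03, 0, 0, 0],
    [0, 0, -0.07, 0, 0, 0],
    [0, 0, -0.12, 0, 0, 0],
    [0, 0, -0.13, 0, 0, 0],
  ],
)

```text
clock: 13.45
tool_pos: [0.6136, -0.0749, 0.2323]
orientation: [-179.6, -0.0, -81.0]
force: [0.0, -1.1, -0.7]
opening: 0.0503
gripper_force: 0.0
```

```bash
python3 - <<'E'
from h import *
a=snap('scene','s9');print(ped(a));o=telemetry.get_obs();print(o['tool_pos'],o['clock'])
h=cv2.cvtColor(a,cv2.COLOR_RGB2HSV);m=cv2.inRange(h,(18,110,90),(35,255,255))[200:260,260:325]
ys,xs=np.where(m);print('brass on pan',len(xs),xs.mean()+260 if len(xs) else 0,ys.mean()+200 if len(ys) else 0)
# next weight B: relative move from A in each camera
go((.5982-.081,-.2704-.0068,.06),-81)
E
```

```text
[245, 247, 249, 249, 249, 249, 247, 246]
[ 0.61319367 -0.07482854  0.23161022] 13.5
brass on pan 68 287.94117647058823 233.29411764705884
shift [0.1848 0.1274 0.171 ] turn [-0.0054 -0.0005  0.0001]
```

```bash
python3 - <<'E'
from h import *
for n,box in(('top',(405,160,465,270)),('scene',(190,200,235,285))):
    x0,y0,x1,y1=box;im=snap(n,n+'10')
    h=cv2.cvtColor(im,cv2.COLOR_RGB2HSV)[y0:y1,x0:x1];m=cv2.inRange(h,(18,100,50),(35,255,255))
    k,l,s,c=cv2.connectedComponentsWithStats(m)
    for i in range(1,k):
        if s[i][4]>30: print(n,s[i].tolist(),np.round(onz(n,s[i][0]+x0+s[i][2]/2-.5,s[i][1]+y0+s[i][3]/2-.5,.039),4))
E
```

```text
top [22, 46, 16, 15, 167] [ 0.518  -0.2721  0.039 ]
top [29, 72, 16, 15, 173] [ 0.4535 -0.286   0.039 ]
scene [14, 10, 14, 12, 136] [ 0.46   -0.2892  0.039 ]
scene [17, 28, 14, 13, 147] [ 0.524  -0.2743  0.039 ]
```

```bash
python3 - <<'E'
from h import *
go((.520,-.2767,.05),-81)
E
```

```text
shift [0.1853 0.1221 0.1777] turn [-0.0003  0.0004 -0.0002]
```

Emit:
carry_out(
  rows=[
    [0.046, 0.03, 0, 0, 0, 0],
    [0.092, 0.061, 0.02, 0, 0, 0],
    [0.139, 0.092, 0.07, 0, 0, 0],
    [0.175, 0.116, 0.12, 0, 0, 0],
    [0.185, 0.122, 0.165, 0, 0, 0],
    [0.185, 0.122, 0.178, 0, 0, 0],
    [0.185, 0.122, 0.178, 0, 0, 0],
  ],
  grip=0.1,
)

```text
clock: 14.48
tool_pos: [0.5193, -0.2764, 0.0486]
orientation: [179.8, 0.0, -81.0]
force: [0.6, -0.3, 0.3]
opening: 0.0478
gripper_force: 0.0
```

```bash
python3 - <<'E'
from h import *
go((.520,-.2767,-.001),-81)
E
```

```text
shift [ 0.0004 -0.0008  0.0496] turn [ 0.0031  0.0008 -0.0002]
```

Emit:
carry_out(
  rows=[
    [0, -0.001, 0.02, 0, 0, 0],
    [0, -0.001, 0.038, 0, 0, 0],
    [0, -0.001, 0.045, 0, 0, 0],
    [0, -0.001, 0.049, 0, 0, 0],
    [0, -0.001, 0.049, 0, 0, 0],
  ],
)

```text
clock: 15.1
tool_pos: [0.5218, -0.2763, 0.0017]
orientation: [-179.9, -0.0, -81.0]
force: [-0.7, -0.9, -0.9]
opening: 0.0482
gripper_force: 0.0
```

Emit:
carry_out(
  rows=[
    [0, 0, 0, 0, 0, 0],
    [0, 0, 0, 0, 0, 0],
    [0, 0, 0, 0, 0, 0],
  ],
  grip=-0.4,
)

```text
clock: 15.48
tool_pos: [0.5211, -0.2766, 0.0014]
orientation: [-180.0, -0.0, -81.0]
force: [-1.5, 0.7, 5.8]
opening: 0.0342
gripper_force: 30.0
```

```bash
python3 - <<'E'
from h import *
o=telemetry.get_obs();print(o['tool_pos'],o['opening'],o['force'])
E
```

```text
[ 0.5211027  -0.27659225  0.00144626] 0.034150740433401404 [-1.50889534  0.74174899  5.76840581]
```

Emit:
carry_out(
  rows=[
    [0, 0, 0, 0, 0, 0],
    [0, 0, 0, 0, 0, 0],
    [0, 0, 0.003, 0, 0, 0],
    [0, 0, 0.0035, 0, 0, 0],
    [0, 0, 0.0035, 0, 0, 0],
  ],
  grip=0.1,
)

```text
clock: 16.1
tool_pos: [0.5214, -0.2765, -0.0023]
orientation: [-180.0, -0.0, -81.0]
force: [-1.1, 1.1, 4.3]
opening: 0.0482
gripper_force: 2.4
```

Emit:
carry_out(
  rows=[
    [0, 0, 0, 0, 0, 0],
    [0, 0, 0, 0, 0, 0],
    [0, 0, 0, 0, 0, 0],
  ],
  grip=-0.4,
)

```text
clock: 16.48
tool_pos: [0.5214, -0.2767, -0.0023]
orientation: [-180.0, -0.0, -81.0]
force: [-0.6, -0.5, 5.3]
opening: 0.0346
gripper_force: 30.4
```

Emit:
carry_out(
  rows=[
    [0, 0, -0.03, 0, 0, 0],
    [0, 0, -0.08, 0, 0, 0],
    [0, 0, -0.14, 0, 0, 0],
    [0, 0, -0.19, 0, 0, 0],
    [0, 0, -0.195, 0, 0, 0],
    [0, 0, -0.195, 0, 0, 0],
  ],
)

```text
clock: 17.23
tool_pos: [0.5208, -0.2762, 0.1919]
orientation: [180.0, 0.0, -81.0]
force: [0.0, -0.3, -2.6]
opening: 0.0344
gripper_force: 30.0
```

```bash
python3 - <<'E'
from h import *
o=telemetry.get_obs();print(o['tool_pos'],o['opening'],o['force'])
go((.6117,-.0748,.185),-81)
E
```

```text
[ 0.52078263 -0.27615894  0.19188884] 0.034389353832594734 [ 0.01729192 -0.30259865 -2.57894545]
shift [-0.1847 -0.1212  0.007 ] turn [ 0.      0.0007 -0.0004]
```

Emit:
carry_out(
  rows=[
    [-0.046, -0.03, -0.01, 0, 0, 0],
    [-0.092, -0.061, -0.01, 0, 0, 0],
    [-0.139, -0.091, -0.01, 0, 0, 0],
    [-0.175, -0.115, -0.005, 0, 0, 0],
    [-0.185, -0.121, 0.007, 0, 0, 0],
    [-0.185, -0.121, 0.007, 0, 0, 0],
    [-0.185, -0.121, 0.007, 0, 0, 0],
  ],
)

```text
clock: 18.1
tool_pos: [0.611, -0.0759, 0.1848]
orientation: [179.9, -0.0, -81.0]
force: [-1.0, -1.6, -0.7]
opening: 0.0343
gripper_force: 30.0
```

```bash
python3 - <<'E'
from h import *
go((.6117,-.0748,.155),-81)
E
```

```text
shift [-0.001  -0.0009  0.0298] turn [ 0.0015 -0.0002 -0.0008]
```

Emit:
carry_out(
  rows=[
    [-0.001, -0.0005, 0.02, 0, 0, 0],
    [-0.001, -0.0005, 0.03, 0, 0, 0],
    [-0.001, -0.0005, 0.036, 0, 0, 0],
    [-0.001, -0.0005, 0.04, 0, 0, 0],
    [-0.001, -0.0005, 0.045, 0, 0, 0],
    [-0.001, -0.0005, 0.045, 0, 0, 0],
  ],
)

```text
clock: 18.85
tool_pos: [0.6123, -0.074, 0.1405]
orientation: [-180.0, -0.0, -81.0]
force: [0.4, -1.3, -0.9]
opening: 0.0345
gripper_force: 30.0
```

```bash
python3 - <<'E'
from h import *
a=snap('scene','s11');print(ped(a));o=telemetry.get_obs();print(o['tool_pos'],o['force'],o['moment'],o['opening'])
E
```

```text
[245, 248, 249, 250, 250, 250, 248, 246]
[ 0.6123     -0.07394343  0.14068571] [ 0.69330264 -2.37201936 -0.82972218] [-0.61442234 -0.1400274  -0.04270617] 0.034597536741649705
```

Emit:
carry_out(
  rows=[
    [0.0008, 0.0002, 0, 0, 0, 0],
    [0.0008, 0.0002, 0.005, 0, 0, 0],
    [0.0008, 0.0002, 0.01, 0, 0, 0],
    [0.0008, 0.0002, 0.015, 0, 0, 0],
    [0.0008, 0.0002, 0.015, 0, 0, 0],
  ],
)

```text
clock: 19.52
tool_pos: [0.612, -0.0747, 0.1249]
orientation: [180.0, -0.0, -81.0]
force: [1.3, -1.4, 0.2]
opening: 0.0346
gripper_force: 30.0
```

```bash
python3 - <<'E'
from h import *
a=snap('scene','s12');print(ped(a));o=telemetry.get_obs();print(o['tool_pos'],o['force'],o['moment'],o['opening'])
E
```

```text
[246, 249, 250, 250, 251, 250, 249, 247]
[ 0.61201817 -0.07467006  0.12526105] [ 0.04233794 -0.59644722 -0.01274883] [-0.29623955 -0.09397217 -0.00164774] 0.03477638999932472
```

Emit:
carry_out(
  rows=[
    [0.0006, -0.0003, 0, 0, 0, 0],
    [0.0006, -0.0003, 0.004, 0, 0, 0],
    [0.0006, -0.0003, 0.008, 0, 0, 0],
    [0.0006, -0.0003, 0.011, 0, 0, 0],
    [0.0006, -0.0003, 0.011, 0, 0, 0],
  ],
)

```text
clock: 20.2
tool_pos: [0.6121, -0.0751, 0.114]
orientation: [180.0, 0.0, -81.0]
force: [-0.1, -1.2, 0.1]
opening: 0.0345
gripper_force: 30.0
```

```bash
python3 - <<'E'
from h import *
a=snap('scene','s13');print(ped(a));o=telemetry.get_obs();print(o['tool_pos'],o['force'],o['moment'],o['opening'])
E
```

```text
[244, 247, 249, 249, 250, 249, 248, 247]
[ 0.61229049 -0.07512826  0.11430055] [-0.54967146  0.36210918 -0.93394709] [0.02278738 0.14146189 0.01390603] 0.0342874007009431
```

Free again; lower the last 3 mm, release slowly and withdraw.

Emit:
carry_out(
  rows=[
    [0, 0, 0.0015, 0, 0, 0],
    [0, 0, 0.003, 0, 0, 0],
    [0, 0, 0.003, 0, 0, 0],
  ],
)

```text
clock: 20.62
tool_pos: [0.6123, -0.0751, 0.1113]
orientation: [180.0, 0.0, -81.0]
force: [0.1, 0.1, -1.0]
opening: 0.0345
gripper_force: 30.0
```

Emit:
carry_out(
  rows=[
    [0, 0, 0, 0, 0, 0],
    [0, 0, 0, 0, 0, 0],
    [0, 0, 0, 0, 0, 0],
  ],
  grip=0.15,
)

```text
clock: 21.0
tool_pos: [0.6125, -0.0751, 0.1116]
orientation: [-180.0, -0.0, -81.0]
force: [-0.2, -1.0, 0.8]
opening: 0.05
gripper_force: 0.0
```

Emit:
carry_out(
  rows=[
    [0, 0, -0.03, 0, 0, 0],
    [0, 0, -0.07, 0, 0, 0],
    [0, 0, -0.11, 0, 0, 0],
    [0, 0, -0.12, 0, 0, 0],
  ],
)

```text
clock: 21.5
tool_pos: [0.6138, -0.0752, 0.2349]
orientation: [-179.7, -0.0, -81.0]
force: [-0.3, 1.2, -0.0]
opening: 0.0505
gripper_force: 0.0
```

```bash
python3 - <<'E'
from h import *
o=telemetry.get_obs();print(o['tool_pos'],o['orientation'])
# retreat towards -y, clear of the views
go((.50,-.20,.25),-81)
E
```

```text
[ 0.61381136 -0.07517544  0.23485713] [-1.79705955e+02 -3.52310358e-02 -8.09881710e+01]
shift [ 0.1055  0.1319 -0.0158] turn [-0.0051 -0.0006  0.0002]
```

Emit:
carry_out(
  rows=[
    [0, 0.03, 0, 0, 0, -0.18],
    [-0.03, 0.06, 0, 0, 0, -0.36],
    [-0.06, 0.08, 0, 0, 0, -0.54],
    [-0.085, 0.09, 0, 0, 0, -0.72],
    [-0.085, 0.092, 0, 0, 0, -0.9],
    [-0.085, 0.092, 0, 0, 0, -1.08],
    [-0.085, 0.092, 0, 0, 0, -1.26],
    [-0.085, 0.092, 0, 0, 0, -1.44],
  ],
)

```text
clock: 22.5
tool_pos: [0.5078, -0.0055, 0.2309]
orientation: [-180.0, 0.0, 1.8]
force: [0.2, 0.2, 0.1]
opening: 0.0506
gripper_force: 0.0
```

```bash
python3 - <<'E'
from h import *
a=snap('scene','s14');print(ped(a))
def red(im):
    h=cv2.cvtColor(im,cv2.COLOR_RGB2HSV)[190:260,325:375]
    m=cv2.inRange(h,(0,150,60),(6,255,255))|cv2.inRange(h,(172,150,60),(180,255,255))
    ys,xs=np.where(m);return [(int(y)+190,round(xs[ys==y].mean()+325,1)) for y in np.unique(ys)]
print(red(cv2.imread('pics/s0.png')[:,:,::-1]));print(red(a))
for im,n in((a,'scene'),(snap('top','t14'),'top')):
    h=cv2.cvtColor(im,cv2.COLOR_RGB2HSV);m=cv2.inRange(h,(3,180,80),(18,255,255))
    k,l,s,c=cv2.connectedComponentsWithStats(m);print(n,[(c[i].round(1).tolist(),int(s[i][4])) for i in range(1,k) if s[i][4]>20])
o=telemetry.get_obs();print(o['tool_pos'],o['orientation'],o['clock'])
k=5
cv2.imwrite('pics/c6.png',cv2.resize(a[180:280,265:425,::-1],None,fx=k,fy=k,interpolation=cv2.INTER_CUBIC))
E
```

```text
[252, 255, 257, 259, 259, 258, 257, 255]
[(211, np.float64(356.0)), (212, np.float64(356.0)), (213, np.float64(356.5)), (214, np.float64(356.5)), (215, np.float64(357.0)), (216, np.float64(357.0))]
[(215, np.float64(346.0)), (216, np.float64(346.5)), (217, np.float64(347.0))]
scene [([327.8, 200.1], 59)]
top [([317.2, 218.4], 26)]
[ 0.50783688 -0.00556102  0.23089325] [1.79995978e+02 5.17543107e-02 1.62486465e+00] 22.6
```

View pics/c6.png

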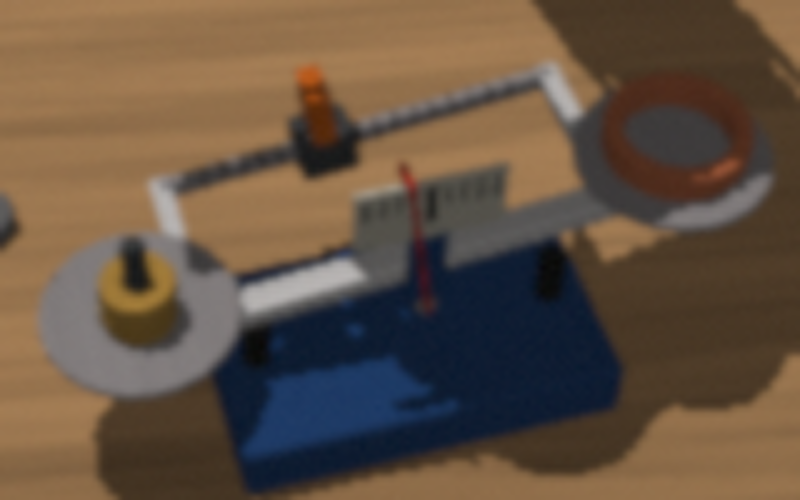

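The picture shows both weights on the post at crop (135,290), the bangle's pan raised, the pointer tip at (405,165) left of the thick mark at (432,200), and the fin top at (311,75). The weight side is now too heavy, so the poise must move towards the bangle.

```bash
cat >> h.py <<'E'
yb=np.deg2rad(9.6);ax=np.array([-np.sin(yb),np.cos(yb),0]);ex=np.array([np.cos(yb),np.sin(yb),0])
PV=np.array([.609,-.0735,0])+.13*ax*np.cos(.14)+[0,0,.085]   # pivot
def rimpx(th): return pix('scene',PV-ax*.13*np.cos(th)+[.047*.98,0,.022-.13*np.sin(th)])[1]
def tippx(th): return pix('scene',PV+ex*.026+.093*np.array([-ax[0]*np.sin(th),-ax[1]*np.sin(th),np.cos(th)]))[0]
def rim(im):
    g=cv2.cvtColor(im,cv2.COLOR_RGB2HSV)[:,:,1].astype(float);r=[]
    for u in range(276,306,3):
        c=g[:,u]
        for v in range(275,225,-1):
            if c[v]>=55 and c[v-1]<55: r.append(v-1+(55-c[v-1])/(c[v]-c[v-1]));break
    return np.mean(r)
def tip(im):
    d=im[208:222,335:365].astype(float);w=np.clip(d[:,:,0]-1.35*np.maximum(d[:,:,1],d[:,:,2])-8,0,None)
    rows=[(y+208,(w[y]*np.arange(335,365)).sum()/w[y].sum()) for y in range(14) if w[y].sum()>15]
    return rows[0] if rows else None, np.mean([r[1] for r in rows[:4]]) if rows else None
def tilt(n=1):
    s0=cv2.imread('pics/s0.png')[:,:,::-1];R0=rim(s0);T0=tip(s0)[1]
    ims=[viewer.snapshot('scene') for _ in range(n)]
    r=np.mean([rim(i) for i in ims]);t=np.mean([tip(i)[1] for i in ims])
    th=np.linspace(-.16,.16,321)
    a=np.interp(r-R0,[rimpx(x)-rimpx(-.14) for x in th],th);b=np.interp(-(t-T0),[-(tippx(x)-tippx(-.14)) for x in th],th)
    print('rim',round(r-R0,2),'tilt %.3f'%a,'tip',round(t-T0,2),'tilt %.3f'%b);return ims[-1]
E
python3 - <<'E'
from h import *
print(rimpx(-.14),rimpx(.14),tippx(-.14),tippx(.14),tippx(0))
tilt(2)
print('fin',tri((327.8,200.1),(317.2,218.4)),onz('scene',327.8,200.1,.12),pix('scene',[.5,.02,.12]))
go((.5,.02,.17),9.6)
E
```

```text
249.2623552263457 259.054450906249 357.0248537738333 345.434872546375 351.2620581076275
rim 9.36 tilt 0.127 tip -10.21 tilt 0.107
fin [0.49952674 0.01810304 0.10602938] [0.51284403 0.01713116 0.12      ] [328.44657968 196.24431533]
shift [-0.0074 -0.0258  0.0611] turn [ 0.      0.0006 -0.1457]
```

```bash
python3 - <<'E'
from h import *
go((.505,.0165,.094),9.6)
E
```

```text
shift [-0.0024 -0.0222  0.1371] turn [ 0.      0.0006 -0.1457]
```

Emit:
carry_out(
  rows=[
    [-0.0024, -0.022, 0.03, 0, 0, -0.1457],
    [-0.0024, -0.022, 0.07, 0, 0, -0.1457],
    [-0.0024, -0.022, 0.1, 0, 0, -0.1457],
    [-0.0024, -0.022, 0.12, 0, 0, -0.1457],
    [-0.0024, -0.022, 0.137, 0, 0, -0.1457],
    [-0.0024, -0.022, 0.137, 0, 0, -0.1457],
  ],
)

```text
clock: 23.45
tool_pos: [0.5042, 0.016, 0.0933]
orientation: [180.0, 0.2, 9.7]
force: [-1.2, -0.8, 0.8]
opening: 0.0506
gripper_force: 0.0
```

Emit:
carry_out(
  rows=[
    [0, 0, 0, 0, 0, 0],
    [0, 0, 0, 0, 0, 0],
    [0, 0, 0, 0, 0, 0],
    [0, 0, 0, 0, 0, 0],
    [0, 0, 0, 0, 0, 0],
  ],
  grip=-0.85,
)

```text
clock: 24.08
tool_pos: [0.5054, 0.0164, 0.0946]
orientation: [-180.0, -0.0, 9.8]
force: [-0.4, 0.3, -0.4]
opening: 0.0113
gripper_force: 29.8
```

```bash
python3 - <<'E'
from h import *
o=telemetry.get_obs();print(o['tool_pos'],o['opening'],o['force'],o['gripper_force'],o['orientation'])
tilt()
E
```

```text
[0.50535361 0.01643177 0.09464273] 0.01129915133660827 [-0.38966566  0.32043654 -0.42896406] 29.785482147708535 [-1.79995930e+02 -2.12341609e-02  9.84641195e+00]
rim 9.4 tilt 0.128 tip -10.67 tilt 0.118
```

Emit:
carry_out(
  rows=[
    [0, -0.008, 0, 0, 0, 0],
    [0, -0.018, -0.001, 0, 0, 0],
    [0, -0.028, -0.0015, 0, 0, 0],
    [0, -0.038, -0.002, 0, 0, 0],
    [0, -0.0455, -0.002, 0, 0, 0],
    [0, -0.0455, -0.002, 0, 0, 0],
  ],
)

```text
clock: 24.88
tool_pos: [0.4976, 0.0617, 0.0975]
orientation: [180.0, -0.0, 9.9]
force: [-3.6, -0.3, 9.5]
opening: 0.0114
gripper_force: 29.8
```

Emit:
carry_out(
  rows=[
    [0, 0, 0, 0, 0, 0],
    [0, 0, 0, 0, 0, 0],
    [0, 0, -0.03, 0, 0, 0],
    [0, 0, -0.06, 0, 0, 0],
    [0, 0, -0.06, 0, 0, 0],
    [0, 0, -0.06, 0, 0, 0],
    [0, 0, -0.06, 0, 0, 0],
    [0, 0, -0.06, 0, 0, 0],
  ],
  grip=0.0,
)

```text
clock: 25.88
tool_pos: [0.4971, 0.061, 0.1557]
orientation: [180.0, 0.1, 9.8]
force: [-0.4, 0.2, 0.4]
opening: 0.0435
gripper_force: 0.0
```

Emit:
carry_out(
  rows=[
    [0, 0, 0, 0, 0, 0],
    [0, 0, 0, 0, 0, 0],
    [0, 0, 0, 0, 0, 0],
    [0, 0, 0, 0, 0, 0],
    [0, 0, 0, 0, 0, 0],
    [0, 0, 0, 0, 0, 0],
    [0, 0, 0, 0, 0, 0],
    [0, 0, 0, 0, 0, 0],
  ],
)

```text
clock: 26.88
tool_pos: [0.4975, 0.0612, 0.1565]
orientation: [-180.0, -0.0, 9.8]
force: [-0.4, -0.1, -0.5]
opening: 0.0436
gripper_force: 0.0
```

```bash
python3 - <<'E'
from h import *
o=telemetry.get_obs();print(o['tool_pos'],o['opening'],o['clock'])
a=tilt(2);cv2.imwrite('pics/s15.png',a[:,:,::-1])
h=cv2.cvtColor(a,cv2.COLOR_RGB2HSV);m=cv2.inRange(h,(3,180,80),(18,255,255))
k,l,s,c=cv2.connectedComponentsWithStats(m);print([(c[i].round(1).tolist(),int(s[i][4])) for i in range(1,k) if s[i][4]>15])
E
```

```text
[0.49745335 0.06121998 0.15647324] 0.043552887912984846 26.875
rim 5.07 tilt -0.001 tip -5.65 tilt -0.003
[([345.3, 196.4], 65)]
```

```bash
python3 - <<'E'
from h import *
ims=[viewer.snapshot('scene') for _ in range(5)];a=np.mean(ims,0)
print([tip(i)[1].round(2) for i in ims],np.mean([rim(i) for i in ims]))
for v in(217,218,219,220,221,222): print(v,a[v,338:366].mean(1).astype(int).tolist())
for v in(214,216,218,220): print('r',v,(a[v,338:366,0]-a[v,338:366,1]).astype(int).tolist())
cv2.imwrite('pics/c7.png',cv2.resize(np.clip(a[203:243,325:378,::-1]*1.5,0,255).astype(np.uint8),None,fx=14,fy=14,interpolation=cv2.INTER_CUBIC))
E
```

```text
[np.float64(350.48), np.float64(350.5), np.float64(350.49), np.float64(350.5), np.float64(350.48)] 253.09921961836326
217 [133, 136, 136, 138, 142, 143, 138, 131, 127, 124, 118, 108, 84, 57, 53, 70, 74, 78, 78, 70, 71, 75, 70, 67, 72, 71, 64, 78]
218 [144, 143, 135, 127, 124, 120, 110, 103, 99, 91, 84, 79, 63, 45, 49, 64, 66, 71, 75, 65, 70, 75, 68, 66, 72, 71, 69, 82]
219 [122, 117, 107, 97, 93, 88, 79, 78, 79, 71, 68, 69, 57, 41, 51, 65, 65, 70, 75, 69, 72, 77, 73, 73, 77, 77, 77, 88]
220 [90, 88, 83, 74, 75, 76, 68, 71, 75, 67, 68, 71, 57, 42, 53, 68, 70, 74, 78, 77, 78, 79, 78, 78, 80, 81, 81, 91]
221 [69, 76, 75, 68, 71, 75, 69, 71, 75, 69, 71, 73, 55, 42, 57, 72, 77, 79, 80, 80, 81, 80, 80, 81, 81, 81, 82, 91]
222 [63, 72, 72, 66, 71, 77, 73, 75, 77, 73, 74, 74, 56, 44, 59, 74, 80, 81, 80, 81, 81, 81, 81, 81, 81, 81, 82, 85]
r 214 [39, 39, 39, 39, 39, 39, 39, 38, 39, 38, 39, 42, 59, 90, 76, 46, 30, 25, 22, 18, 15, 13, 12, 9, 7, 5, 5, 7]
r 216 [38, 37, 35, 34, 33, 31, 29, 26, 23, 19, 16, 15, 23, 51, 62, 31, 11, 5, 4, 3, 2, 2, 2, 2, 2, 2, 1, 8]
r 218 [17, 15, 13, 11, 8, 6, 5, 5, 4, 3, 3, 2, 7, 29, 37, 18, 5, 2, 2, 2, 1, 2, 1, 1, 2, 2, 2, 10]
r 220 [3, 2, 2, 2, 2, 2, 2, 1, 2, 1, 2, 1, 6, 24, 25, 13, 4, 2, 2, 2, 2, 2, 2, 2, 2, 2, 3, 12]
```

View pics/c7.png

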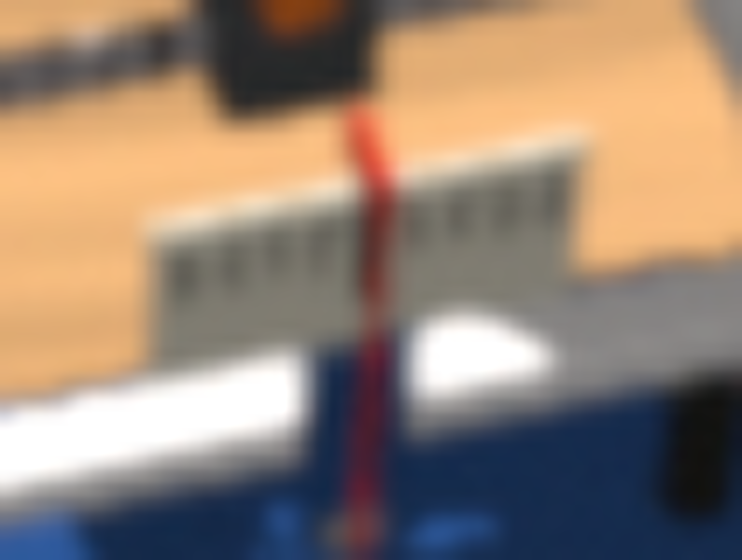

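The picture shows the pointer tip at crop (358,110), standing right before the thick mark near (370,240), so the beam is level. I withdraw, recheck and hand in.

Emit:
carry_out(
  rows=[
    [0, 0, -0.04, 0, 0, 0],
    [0, 0, -0.09, 0, 0, 0],
    [0, 0, -0.12, 0, 0, 0],
    [0, 0, -0.12, 0, 0, 0],
    [0, 0, -0.12, 0, 0, 0],
    [0, 0, -0.12, 0, 0, 0],
  ],
)

```text
clock: 27.98
tool_pos: [0.4969, 0.061, 0.2753]
orientation: [180.0, 0.1, 9.8]
force: [0.6, 0.4, 0.1]
opening: 0.0435
gripper_force: 0.0
```

```bash
python3 - <<'E'
from h import *
tilt(2);im=snap('top','t16')
h=cv2.cvtColor(im,cv2.COLOR_RGB2HSV)[160:270,405:465];m=cv2.inRange(h,(18,100,50),(35,255,255))
k,l,s,c=cv2.connectedComponentsWithStats(m);print([s[i].tolist() for i in range(1,k) if s[i][4]>30])
print(workorder.close_job())
E
```

```text
rim 5.07 tilt -0.001 tip -5.63 tilt -0.003
[[29, 72, 16, 15, 172]]
the job is handed in; nothing more can be done
None
```

I handed the job in at about 28 s with two 100 g weights threaded on the post and the poise slid about 40 mm towards the bangle; the beam stays level by camera (about −0.002 rad), the spare weight still lies on its block, and no verdict came back.

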